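Push an air tube home in a workshop manifold

TASK

Pull the dust plug out of the manifold's push-fit port and put it in the blue tray. Then take the longer of the two metal tubes from the wooden rack and push it straight down into that port, through the collet and past the stiff seal, until it will go no further and beds firmly on the stop inside; press it home steadily rather than ramming it, and let go. Leave the short tube, the tape roll and the wrench where they are.

Things in the scene. Friction and masses are not known exactly. Their poses are not given: they have to be found in the camera images.
- manifold: Fixed aluminium bar, 56 (x) x 160 (y) x 45 mm high; origin at the centre of its underside, z up. In its middle is the push-fit port, a brass body 37 mm across with a black release collar, its face 65 mm above the bench. 55 mm to -y is a dial gauge 44 mm across lying flat (top 74 mm above the bench), 55 mm to +y a hexagonal brass blanking cap (top 58 mm).
- port (a point): Centre of the port's mouth, at the face of the black collar, 65 mm above the bench, on the manifold's vertical axis. The bore is 17.5 mm wide with a 1.5 mm bevel at the mouth, and runs straight down 32 mm to a hard stop.
- seal (a point): Centre of the rubber seal ring in the bore, on its axis, 16 mm below the port's face. It starts to grip when a tube's end is about 13 mm in: a short peak of roughly 10 to 18 N, like a light bump on something solid; past it the tube drags, sticking and slipping by up to about 10 N, the rest of the way and is held by the seal when let go. The seal is not the stop.
- stop: The hard seat at the bottom of the port's bore; origin at its upper face on the bore's axis, 32 mm below the port's face, 33 mm above the bench, z up. A tube is bedded by a firm push, about 20 N in all at the hand (seal drag included), with no more movement; more than 30 N on the stop damages it, so come down on it slowly (about 10 mm/s).
- plug: Black plastic dust plug that stands loosely in the port at the start, 25 g: shank 15 mm across reaching 8 mm below its flange, flange 29 mm across and 4 mm thick that rests on the collar, and above it a grip 18 mm across and 24 mm tall. Origin at the centre of the flange's underside, z up along the grip.
- tube: The longer tube: bare aluminium, rigid, 16 mm across, 150 mm long, about 60 g, standing in the rack in either hole. Origin at the centre of its lower end, z along its axis to the upper end. The lower end tapers to 12.4 mm over 3 mm. A thin dark pen line 32 to 34 mm from the lower end comes level with the port's face when the tube is home.
- short_tube: Bystander: a tube of the same metal, 16 mm across, only 85 mm long, standing in the rack's other hole; origin at the centre of its lower end, z along its axis.
- rack: Fixed wooden block 70 (x) x 140 (y) x 45 mm high with two holes 18 mm wide and 35 mm deep, 35 mm to either side of its middle along its y; origin at the centre of its underside. The tubes' lower ends stand 10 mm above the bench.
- tray: Fixed blue steel tray, open above, 140 (x) x 110 (y) x 40 mm high, walls and floor 4 mm; origin at the centre of its underside.
- tape: Bystander: loose grey roll of tape lying flat, 96 mm across, 48 mm high; origin at the centre of its underside.
- wrench: Bystander: loose steel wrench about 180 mm long, lying on the bench beyond the manifold.

How it is judged:
On the way, in this order (a step that is already met when the one before it is completed fails the run):
1. the dust plug is out of the port and lies in the tray, let go (x of plug in the frame of tray between -0.068 and 0.068 m and y of plug in the frame of tray between -0.053 and 0.053 m and z of plug in the frame of tray below 0.04 m and contact force between plug and the fingers below 0.05 N), for 0.2 s.
2. the tube has passed the seal and bears on the stop with at least 8 N (z of tube in the frame of stop below 0.0016 m and horizontal distance between tube and stop below 0.0025 m and angle between the z axis of tube and the z axis of stop, either way round below 0.08 rad and contact force between tube and stop above 8 N), for 0.1 s.
At the end, for the whole second after the job is handed in: The long tube stands upright in the port with its lower end within 1.6 mm of the stop, within 2.5 mm of the bore's axis and 0.08 rad of its direction; the plug lies still inside the tray; both are let go (z of tube in the frame of stop below 0.0016 m and horizontal distance between tube and stop below 0.0025 m and angle between the z axis of tube and the z axis of stop, either way round below 0.08 rad and x of plug in the frame of tray between -0.068 and 0.068 m and y of plug in the frame of tray between -0.053 and 0.053 m and z of plug in the frame of tray below 0.04 m and linear speed of tube below 0.01 m/s and linear speed of plug below 0.02 m/s and contact force between tube and the arm below 0.05 N and contact force between tube and the fingers below 0.05 N); the robot touches nothing.
It fails at once if the tube is rammed: more than 30 N on the stop (contact force between tube and stop above 30 N).
It fails at once if the tube is forced against the manifold with contact forces of over 90 N in all (the seal's own squeeze included) (contact force between tube and manifold above 90 N).
It fails at once if the short tube is moved more than 30 mm (distance of short_tube from where it was at the start of the episode above 0.03 m).
It fails at once if the tape roll is moved more than 30 mm (distance of tape from where it was at the start of the episode above 0.03 m).
It fails at once if the wrench is moved more than 30 mm (distance of wrench from where it was at the start of the episode above 0.03 m).
It also fails if it takes over 72 s, if anything falls off the work surface, if the arm or the gripper's body presses on something with over 40 N, if the wrist force passes 120 N, or if a joint passes its speed limit or range.

ROBOT

A 7-joint arm with a two-finger parallel gripper is mounted at the origin on the work surface. World frame = base frame: x ahead of the robot, y to its left, z up, the work surface at z = 0. Lengths are in m, angles in rad, forces in N, time in s.
With the tool pointing down it reaches from about 0.4 to 0.85 m from the base axis. Payload 10.4 kg.
Tool frame: the origin (TCP) lies midway between the tips of the shut fingers; the grasp point (between the pads) lies 19 mm behind it; z points along the fingers, y is the line along which they close (so a half turn about z gives the same grasp; the last joint's range is limited). The gripper opens to 85 mm and grips with 20 to 120 N. Pads are 22 mm wide; open, the fingers measure 114 mm over their backs; the gripper's body (76 mm by 85 mm) begins 54 mm behind the grasp point. The pads swing forward as they close: fully open they stand 13 mm farther back than shut.
Start: joints at [-1.354, 0.332, -0.065, 1.46, 0.022, 1.35, -0.088], TCP at [0.148, 0.607, 0.231] pointing down, gripper open.
Joint ranges: [-2.6, 2.6], [-0.5, 2.12], [-1.47, 1.34], [0.16, 2.42], [-1.27, 4.41], [0.06, 2.06], [-2.6, 2.6]. Speed limits (rad/s): [2.22, 2.22, 2.79, 2.79, 3.14, 3.14, 3.14].

INTERFACE

Orientations are given as a unit quaternion [x, y, z, w].
In Python, from workcell import get_obs, camera, camera_params, hand_in gives the robot as it stands.
- The arm moves only by the tool carry_out, never from a script. Its argument "commands" is a list that holds one entry, the list of rows, each a list of 6 numbers: the shift along the tool's x, y, z in units of 40 mm (1.0 is 40 mm), then the turn, a rotation vector about the tool's x, y, z in units of 6 degrees (1.0 is 6 degrees). In form: [[[x, y, z, ax, ay, az], ...]]. A call has 1 to 20 rows; each row shifts and turns the commanded pose from where the row before left it, along the tool's axes as they then stand; what a row does not reach is not made up. A row lasts 1/12 s, in which the tool goes at most 41.7 mm and 7.16 degrees, less where a joint would pass 70% of its speed; a pose out of reach is approached as far as the arm can. A call is refused whole if a number of a shift passes 1 or a number of a turn 1, either way. A call with a gripper value outside its range is refused whole. "hand" is the closure, from -1 (fully open) to 1 (shut), set as the call begins (left out, the last holds). The fingers move at their own pace and stop on an object; "force" is the grip in N (left out, the last holds). Time passes only in rows, so rows that do not move let the fingers close. It gives the time, the measured TCP pose, the force, the opening and the grip force at its end, in the units of the state.
- get_obs(): the state, without advancing time (a new reading comes with each control period).
- camera(name): name is "scene" or "top" or "wrist"; returns the picture (420x560x3 uint8, red, green, blue); there is no depth.
- camera_params(name): a dict with "mtx" (3x3 intrinsics, pixels), "R" (3x3) and "t" (3): a world point X has camera coordinates R X + t. Camera axes: x right, y down, z forward; pixel columns grow to the right and rows downward; lengths in m; the calibration is good to about 2 mm. A picture is of the moment at which its call begins: read the wrist's pose just before it. camera_params takes no time and is no camera call; for the wrist camera it gives the pose at the moment of the call.
- hand_in(): hands the job in; it is judged then, once.
The state is a dict: "clock": time; "joint_pos": joint angles; "joint_velocities": joint speeds; "tau": joint torques, N m; "position": TCP position; "ee_rot": TCP orientation; "ft_force": force on the tool from outside, world axes, zero at the start; "torque": the same for the moment, N m; "grip_width": opening from 0.0 (shut) to 1.0 (fully open); "grasp_force": force on a finger pad.
Only numpy, scipy, OpenCV 4.12 (cv2) and the standard library are available. Lean on these libraries where they do the work, as an engineer would, in place of code of your own. Each camera call takes 0.05 s, during which the arm holds its last target. There are 200 camera calls.

## Working session

There is one attempt and no reset: what is moved stays moved. The work goes in short steps, Python scripts to look and compute and a tool call to move; the robot and the scene stay as the last step left them, time stands still between calls to the robot, and variables do not carry over. Pictures are saved under pics/ and viewed, at most 13 in all, crops included, and the job is handed in when it is done.

Besides the shell and the picture viewer there is one more tool, called after "Emit:" as a command line: name --argument value ..., lists and objects as JSON in quotes. carry_out: Moves the arm, as the interface text tells. Its arguments: {"type":"object","properties":{"commands":{"type":"array"},"hand":{"type":"number"},"force":{"type":"number"}},"required":["commands"]}

```bash
mkdir -p pics && ls
python3 - <<'E'
from workcell import *
import cv2
o=get_obs();print({k:o[k] for k in('clock','position','ee_rot','ft_force','grip_width')})
for n in('scene','top'):
    p=camera_params(n);print(n,p)
    cv2.imwrite(f'pics/{n}0.png',camera(n)[:,:,::-1])
E
```

```text
pics
{'clock': 0.0, 'position': array([0.14833488, 0.60674127, 0.23053797]), 'ee_rot': array([ 1.19582309e-01,  9.92824030e-01, -7.16482552e-04, -5.07968141e-05]), 'ft_force': array([-0.16162454,  0.03927074, -0.27566092]), 'grip_width': 0.9992671155312879}
scene {'mtx': array([[414.43000026,   0.        , 275.61087315],
       [  0.        , 414.43000026, 212.82470341],
       [  0.        ,   0.        ,   1.        ]]), 'R': array([[-0.3240842 ,  0.946014  , -0.00519144],
       [ 0.65179657,  0.21930756, -0.72599271],
       [-0.68566075, -0.23866652, -0.6876828 ]]), 't': array([ 0.22330036, -0.32369454,  1.32481372])}
top {'mtx': array([[392.60685612,   0.        , 279.68564535],
       [  0.        , 392.60685612, 205.19198554],
       [  0.        ,   0.        ,   1.        ]]), 'R': array([[-0.02878436, -0.99925778, -0.02559988],
       [-0.99743217,  0.03039312, -0.06484855],
       [ 0.06557847,  0.02366751, -0.9975667 ]]), 't': array([-0.0262873 ,  0.56543942,  0.75598822])}
```

View pics/scene0.png

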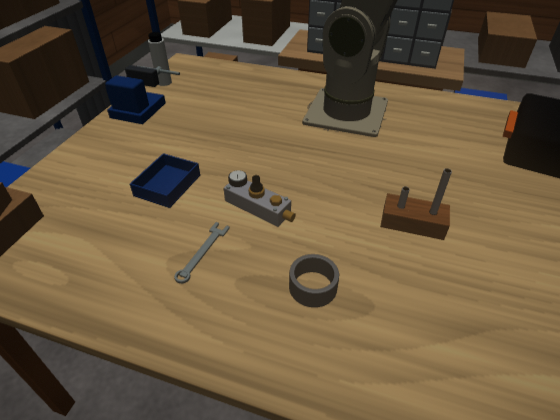

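View pics/top0.png

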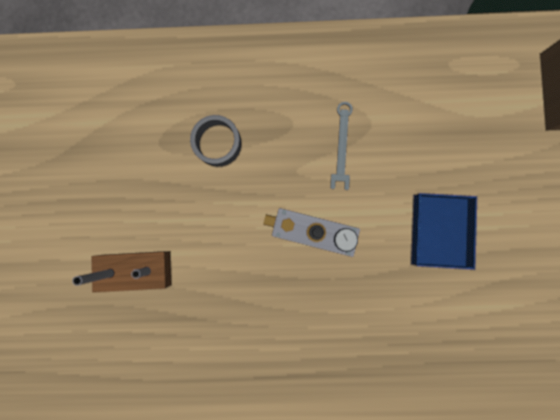

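The scene view shows the plug at (256,178), short tube top at (404,188) and long tube top at (447,171). In the top view, the plug is at (317,232), the long tube's top at (79,281), the short one's at (136,273), the tray at (444,231) and the gauge at (346,240).

```bash
cat > h.py <<'E'
from workcell import *
import numpy as np, cv2
from scipy.spatial.transform import Rotation as Rot
def ray(p,uv,z):
    d=p['R'].T@np.linalg.inv(p['mtx'])@np.array([*uv,1.]); c=-p['R'].T@p['t']
    return c+d*(z-c[2])/d[2]
def proj(p,X):
    x=p['mtx']@(p['R']@np.asarray(X)+p['t']); return x[:2]/x[2]
def togo(target, ):
    "shift of TCP to target in tool axes, units of 40 mm"
    o=get_obs(); return Rot.from_quat(o['ee_rot']).inv().apply(np.array(target)-o['position'])/.04
def snap(n,f=None):
    p=camera_params(n); im=camera(n)
    if f: cv2.imwrite('pics/'+f,im[:,:,::-1])
    return p,im
E
python3 - <<'E'
from h import *
np.set_printoptions(precision=4,suppress=True)
p=camera_params('top');s=camera_params('scene')
T={'plug':((317,232),.093,(256,178)),'long':((79,281),.16,(447,171)),'short':((136,273),.095,(404,188)),'gauge':((346,240),.074,(237,177)),'cap':((288,225),.058,(276,200))}
for k,(a,z,b) in T.items(): print(k,ray(p,a,z),ray(s,b,z))
print('tray',[ray(p,q,.04) for q in((414,194),(476,196),(475,269),(411,266))])
print('rack',[ray(p,q,.045) for q in((92,256),(165,252),(166,288),(93,292))])
im=cv2.imread('pics/top0.png')
w=camera_params('wrist');o=get_obs();print(w, Rot.from_quat(o['ee_rot']).as_matrix(), -w['R'].T@w['t'])
E
```

```text
plug [ 0.51   -0.1094  0.093 ] [ 0.5155 -0.1056  0.093 ]
long [0.4427 0.2802 0.16  ] [0.4489 0.2853 0.16  ]
short [0.4468 0.2131 0.095 ] [0.4479 0.2131 0.095 ]
gauge [ 0.494  -0.1626  0.074 ] [ 0.5041 -0.1581  0.074 ]
cap [ 0.5244 -0.0584  0.058 ] [ 0.5344 -0.0517  0.058 ]
tray [array([ 0.5765, -0.2996,  0.04  ]), array([ 0.5691, -0.4158,  0.04  ]), array([ 0.4322, -0.4056,  0.04  ]), array([ 0.4409, -0.2871,  0.04  ])]
rack [array([0.4764, 0.3176, 0.045 ]), array([0.4801, 0.177 , 0.045 ]), array([0.4124, 0.1758, 0.045 ]), array([0.4084, 0.3155, 0.045 ])]
{'mtx': array([[311.4529,   0.    , 278.7728],
       [  0.    , 311.4529, 212.9653],
       [  0.    ,   0.    ,   1.    ]]), 'R': array([[ 0.2369,  0.9715, -0.0016],
       [ 0.9249, -0.225 ,  0.3066],
       [ 0.2975, -0.0741, -0.9518]]), 't': array([-0.6246, -0.0407,  0.3802])} [[-0.9714  0.2375 -0.0002]
 [ 0.2375  0.9714 -0.0013]
 [-0.0001 -0.0013 -1.    ]] [0.0725 0.6258 0.3734]
```

Emit:
carry_out --commands '[[[-0.95, -0.1, 0, 0, 0, 0.64], [-0.95, -0.1, 0, 0, 0, 0.64], [-0.95, -0.1, 0, 0, 0, 0.64], [-0.95, -0.1, 0, 0, 0, 0.64], [-0.95, -0.1, 0, 0, 0, 0.64], [-0.95, -0.1, 0, 0, 0, 0.64], [-0.95, -0.1, 0, 0, 0, 0.64], [-0.95, -0.1, 0, 0, 0, 0.64], [-0.95, -0.1, 0, 0, 0, 0.64], [-0.95, -0.1, 0, 0, 0, 0.64], [-0.95, -0.1, 0, 0, 0, 0.64], [-0.95, -0.1, 0, 0, 0, 0.64], [0, 0, 0, 0, 0, 0]]]' --hand -1 --force 40

```text
clock: 1.18
position: [0.4906, 0.3064, 0.2315]
ee_rot: [0.505, 0.863, -0.001, 0.002]
ft_force: [1.1, -1.2, 0.8]
grip_width: 0.998
grasp_force: 0.0
```

Run:
```python
from h import *
o=get_obs();print(o['clock'],o['position'],Rot.from_quat(o['ee_rot']).as_matrix().round(4),togo([.512,-.108,.2]))
snap('wrist','w0.png')
```

```text
1.1833 [0.49059717 0.30642516 0.23145479] [[-4.896e-01  8.719e-01  1.900e-03]
 [ 8.719e-01  4.896e-01 -3.100e-03]
 [-3.600e-03  1.000e-04 -1.000e+00]] [-9.29277    -4.6065524   0.81939586]
```

Emit:
carry_out --commands '[[[-0.88, -0.085, 0.05, 0, 0, 0.63], [-0.88, -0.085, 0.05, 0, 0, 0.63], [-0.88, -0.085, 0.05, 0, 0, 0.63], [-0.88, -0.085, 0.05, 0, 0, 0.63], [-0.88, -0.085, 0.05, 0, 0, 0.63], [-0.88, -0.085, 0.05, 0, 0, 0.63], [-0.88, -0.085, 0.05, 0, 0, 0.63], [-0.88, -0.085, 0.05, 0, 0, 0.63], [-0.88, -0.085, 0.05, 0, 0, 0.63], [-0.88, -0.085, 0.05, 0, 0, 0.63], [-0.88, -0.085, 0.05, 0, 0, 0.63], [-0.88, -0.085, 0.05, 0, 0, 0.63], [0, 0, 0, 0, 0, 0], [0, 0, 0, 0, 0, 0]]]'

```text
clock: 2.4
position: [0.5134, -0.0985, 0.2072]
ee_rot: [0.795, 0.607, 0.0, -0.0]
ft_force: [0.2, 1.2, 0.1]
grip_width: 1.004
grasp_force: 0.0
```

Run:
```python
from h import *
o=get_obs();print(o['clock'],o['position'],Rot.from_quat(o['ee_rot']).as_matrix().round(4))
p,im=snap('wrist','w1.png')
print(p['R'].round(4),p['t'],proj(p,[.512,-.108,.093]),proj(p,[.512,-.108,.065]))
```

```text
2.4 [ 0.51335736 -0.098534    0.20717183] [[ 2.641e-01  9.645e-01 -3.000e-04]
 [ 9.645e-01 -2.641e-01  4.000e-04]
 [ 3.000e-04 -4.000e-04 -1.000e+00]]
[[ 9.647e-01 -2.635e-01 -4.000e-04]
 [-2.507e-01 -9.182e-01  3.067e-01]
 [-8.120e-02 -2.957e-01 -9.518e-01]] [-0.52151423  0.00595589  0.36984304] [279.70412405 219.03301312] [279.63253684 209.5268743 ]
```

View pics/w1.png

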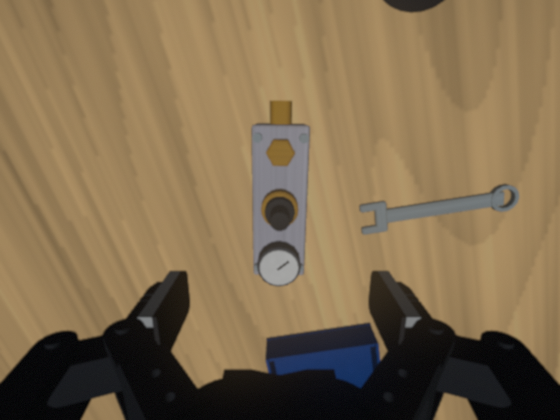

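The wrist view shows the manifold lined up with the tool: plug grip at about (281,215), cap at (280,152), gauge at (279,265). The tray's edge lies below it.

Run:
```python
from h import *
p=camera_params('wrist');im=cv2.imread('pics/w1.png')
c=im[180:245,245:320]
cv2.imwrite('pics/w1c.png',cv2.resize(c,None,fx=8,fy=8,interpolation=cv2.INTER_CUBIC)) 
m=((c.max(2)<75)*255).astype(np.uint8)
n,l,s,ct=cv2.connectedComponentsWithStats(m)
for i in range(1,n):
    if s[i,4]>50: print(s[i]+[245,180,0,0,0],ct[i]+[245,180])
for nm,uv,z in(('plug',(281,217),.093),('cap',(280,152),.058),('gauge',(279,265),.074)): print(nm,ray(p,uv,z).round(4))
```

```text
[266 197  28  33 716] [279.33659218 212.44134078]
plug [ 0.5142 -0.1046  0.093 ]
cap [ 0.5269 -0.0544  0.058 ]
gauge [ 0.4979 -0.1585  0.074 ]
```

View pics/w1c.png

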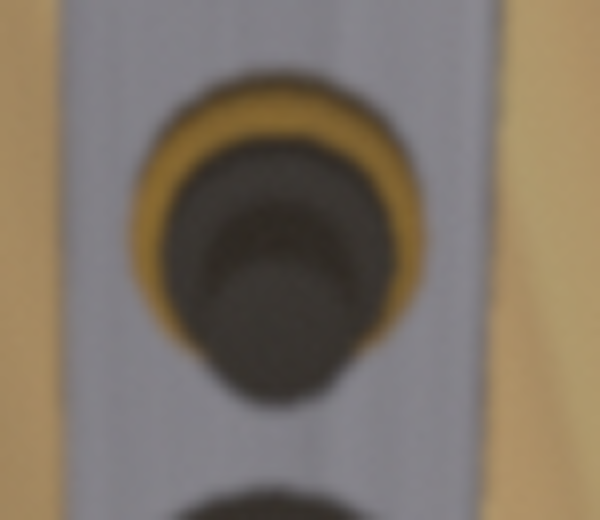

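The grip's top centre is at about (280,221). That agrees with the midpoint of cap and gauge, (0.512,-0.1065).

Emit:
carry_out --commands '[[[-0.11, 0.025, 0.4, 0, 0, 0], [-0.1, 0.025, 0.6, 0, 0, 0], [0, 0, 0.7, 0, 0, 0], [0, 0, 0.7, 0, 0, 0], [0, 0, 0.55, 0, 0, 0], [0, 0, 0.4, 0, 0, 0], [0, 0, 0, 0, 0, 0], [0, 0, 0, 0, 0, 0]]]'

```text
clock: 3.12
position: [0.5136, -0.1045, 0.0729]
ee_rot: [0.793, 0.609, -0.001, -0.001]
ft_force: [-0.0, 0.4, 0.1]
grip_width: 0.998
grasp_force: 0.0
```

Emit:
carry_out --commands '[[[0, 0, 0, 0, 0, 0], [0, 0, 0, 0, 0, 0], [0, 0, 0, 0, 0, 0], [0, 0, 0, 0, 0, 0], [0, 0, 0, 0, 0, 0], [0, 0, 0, 0, 0, 0], [0, 0, 0, 0, 0, 0], [0, 0, 0, 0, 0, 0], [0, 0, 0, 0, 0, 0], [0, 0, 0, 0, 0, 0]]]' --hand 1 --force 30

```text
clock: 3.95
position: [0.5135, -0.1059, 0.0737]
ee_rot: [0.794, 0.607, 0.0, -0.0]
ft_force: [-3.3, 1.7, 5.6]
grip_width: 0.197
grasp_force: 29.6
```

Emit:
carry_out --commands '[[[0, 0, -0.15, 0, 0, 0], [0, 0, -0.3, 0, 0, 0], [0, 0, -0.5, 0, 0, 0], [0, 0, -0.5, 0, 0, 0], [0, 0, -0.5, 0, 0, 0], [-0.4, 0.1, 0, 0, 0, 0], [-0.7, 0.17, 0, 0, 0, 0], [-0.8, 0.19, 0, 0, 0, 0], [-0.8, 0.19, 0, 0, 0, 0], [-0.8, 0.19, 0, 0, 0, 0], [-0.8, 0.19, 0, 0, 0, 0], [-0.8, 0.19, 0, 0, 0, 0], [-0.6, 0.14, 0, 0, 0, 0], [-0.3, 0.06, 0, 0, 0, 0], [0, 0, 0, 0, 0, 0], [0, 0, 0, 0, 0, 0]]]'

```text
clock: 5.28
position: [0.5056, -0.3524, 0.1517]
ee_rot: [0.795, 0.607, 0.0, -0.0]
ft_force: [0.2, 0.4, -0.4]
grip_width: 0.196
grasp_force: 29.3
```

Run:
```python
from h import *
o=get_obs();print(o['clock'],o['position'],o['grip_width'],o['ft_force'],togo([.505,-.352,.03]))
snap('wrist','w2.png')
```

```text
5.2833 [ 0.50563369 -0.35237586  0.15167519] 0.19555347883802623 [ 0.24522038  0.44847768 -0.42163611] [ 0.00423164 -0.01795531  3.04187948]
```

View pics/w2.png

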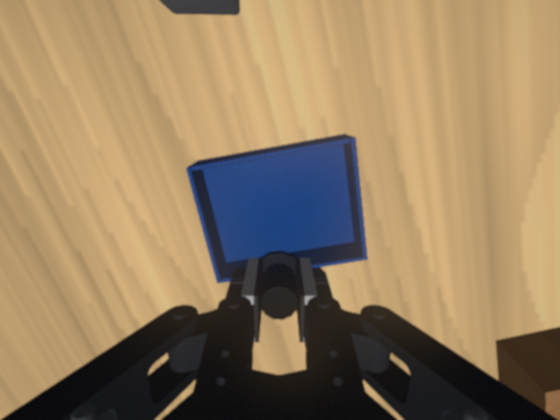

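The plug is held between the fingers at (280,288). The tray's rim corners are at (190,167), (354,136), (367,258) and (218,282).

Run:
```python
from h import *
p=camera_params('wrist')
c=np.array([ray(p,q,.04) for q in((190,167),(354,136),(367,258),(218,282))]);print(c,c.mean(0),togo([*c.mean(0)[:2],.03]))
```

```text
[[ 0.44581553 -0.29716147  0.04      ]
 [ 0.58017394 -0.30779399  0.04      ]
 [ 0.57128775 -0.41602257  0.04      ]
 [ 0.43408434 -0.4043334   0.04      ]] [ 0.50784039 -0.35632786  0.04      ] [-0.11371489  0.07415377  3.03797461]
```

Tray size (about 136×108 mm) and centre both check out, so I lower the plug and release it.

Emit:
carry_out --commands '[[[-0.1, 0.05, 0.4, 0, 0, 0], [0, 0, 0.7, 0, 0, 0], [0, 0, 0.7, 0, 0, 0], [0, 0, 0.6, 0, 0, 0], [0, 0, 0.4, 0, 0, 0], [0, 0, 0.2, 0, 0, 0], [0, 0, 0, 0, 0, 0], [0, 0, 0, 0, 0, 0]]]'

```text
clock: 6.0
position: [0.5072, -0.3561, 0.032]
ee_rot: [0.794, 0.608, 0.0, 0.0]
ft_force: [0.9, 0.7, 0.6]
grip_width: 0.195
grasp_force: 29.3
```

Emit:
carry_out --commands '[[[0, 0, 0, 0, 0, 0], [0, 0, 0, 0, 0, 0], [0, 0, 0, 0, 0, 0], [0, 0, 0, 0, 0, 0], [0, 0, 0, 0, 0, 0], [0, 0, -0.2, 0, 0, 0], [0, 0, -0.5, 0, 0, 0], [0, 0, -0.8, 0, 0, 0], [0, 0, -0.8, 0, 0, 0], [0, 0, -0.8, 0, 0, 0], [0, 0, -0.8, 0, 0, 0], [0, 0, -0.7, 0, 0, 0], [0, 0, 0, 0, 0, 0]]]' --hand 0

```text
clock: 7.08
position: [0.508, -0.3589, 0.222]
ee_rot: [0.795, 0.607, 0.002, 0.004]
ft_force: [0.8, -0.0, 0.2]
grip_width: 0.498
grasp_force: 0.0
```

Run:
```python
from h import *
o=get_obs();print(o['clock'],o['position'],o['grip_width'],Rot.from_quat(o['ee_rot']).as_matrix().round(3))
snap('wrist','w3.png')
```

```text
7.0833 [ 0.50801974 -0.35891488  0.22201519] 0.4981961710927434 [[ 0.263  0.965  0.008]
 [ 0.965 -0.263 -0.004]
 [-0.002  0.008 -1.   ]]
```

View pics/w3.png

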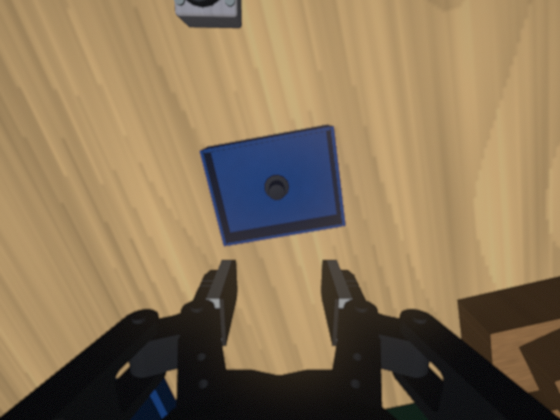

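The plug stands alone in the middle of the tray at (276,187), and the fingers are empty. Next I look into the port on the way to the tube.

Emit:
carry_out --commands '[[[0.5, -0.13, 0, 0, 0, 0], [0.8, -0.2, 0, 0, 0, 0], [0.8, -0.2, 0, 0, 0, 0], [0.8, -0.2, 0, 0, 0, 0], [0.8, -0.2, 0, 0, 0, 0], [0.8, -0.2, 0, 0, 0, 0], [0.8, -0.2, 0, 0, 0, 0], [0.6, -0.17, 0, 0, 0, 0], [0.2, -0.05, 0, 0, 0, 0], [0, 0, 0, 0, 0, 0], [0, 0, 0, 0, 0, 0], [0, 0, 0, 0, 0, 0]]]' --hand -1

```text
clock: 8.13
position: [0.5102, -0.1071, 0.2152]
ee_rot: [0.795, 0.607, -0.0, 0.0]
ft_force: [0.5, -0.8, 0.1]
grip_width: 1.0
grasp_force: 0.0
```

Run:
```python
from h import *
o=get_obs();print(o['clock'],o['position'],Rot.from_quat(o['ee_rot']).as_matrix().round(3))
p,im=snap('wrist')
c=proj(p,[.5125,-.1065,.065]);print(c)
np.savez('port.npz',im=im,R=p['R'],t=p['t'],mtx=p['mtx'])
x,y=int(c[0])-35,int(c[1])-35
print(x,y)
a=cv2.resize(im[y:y+70,x:x+70,::-1],None,fx=8,fy=8,interpolation=cv2.INTER_CUBIC);cv2.imwrite('pics/w4.png',a)
hsv=cv2.cvtColor(np.ascontiguousarray(im[y:y+70,x:x+70]),cv2.COLOR_RGB2HSV)
m=((hsv[...,0]>12)&(hsv[...,0]<30)&(hsv[...,1]>130)).astype(np.uint8)*255
k=cv2.findContours(m,cv2.RETR_EXTERNAL,cv2.CHAIN_APPROX_NONE)[0]
for q in k:
    if cv2.contourArea(q)>150:
        e=cv2.fitEllipse(q);uv=(e[0][0]+x,e[0][1]+y);print(e,uv,ray(p,uv,.065))
```

```text
8.1333 [ 0.51023924 -0.10710902  0.21517661] [[ 0.264  0.964 -0.   ]
 [ 0.964 -0.264 -0.001]
 [-0.001 -0.    -1.   ]]
[280.49004123 196.45971047]
245 161
((34.984458923339844, 37.13407897949219), (32.22376251220703, 33.58426284790039), 176.7809600830078) (279.98445892333984, 198.1340789794922) [ 0.51158442 -0.10799544  0.065     ]
```

View pics/w4.png

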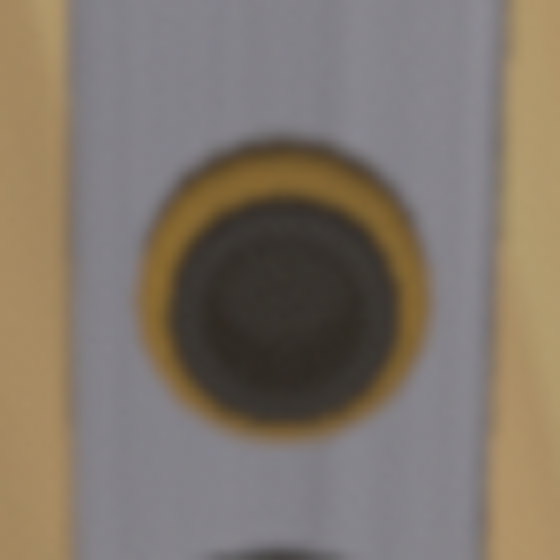

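The port is open, with its black collar centred at about (280.1,199.3). As a check on the wrist calibration, I compare the plug's known release point with where w3 shows it.

Run:
```python
from h import *
p=camera_params('wrist');o=get_obs()
Rt=Rot.from_quat(o['ee_rot']).as_matrix()
Rct=p['R']@Rt; tct=p['R']@o['position']+p['t']
R3,_=np.linalg.qr(np.array([[.263,.965,.008],[.965,-.263,-.004],[-.002,.008,-1.]]));R3=-R3 if R3[0,0]<0 else R3
U,_,V=np.linalg.svd(np.array([[.263,.965,.008],[.965,-.263,-.004],[-.002,.008,-1.]]));R3=U@V
P3=np.array([.50802,-.358915,.222015])
q={'mtx':p['mtx'],'R':Rct@R3.T}; q['t']=tct-q['R']@P3
im=cv2.imread('pics/w3.png')[165:210,255:300]
m=(im[...,0]<75).astype(np.uint8)*255
n,l,s,c=cv2.connectedComponentsWithStats(m);print(s,c+[255,165])
X=ray(q,(276,187.5),.03);print('plug seen',X,'in tool axes vs release', R3.T@(X-[.5072,-.3561,.03]))
print('port',ray(p,(280.1,199.3),.065))
print('to tube',togo([.446,.283,.2]))
```

```text
[[   0    0   45   45 1574]
 [  10   10   24   25  451]] [[277.20965693 187.09212198]
 [276.26829268 186.67849224]]
plug seen [ 0.50698803 -0.35862312  0.03      ] in tool axes vs release [-2.49005843e-03  4.58898123e-04  8.52299219e-06]
port [ 0.51141238 -0.10923144  0.065     ]
to tube [ 8.98242651 -4.12878669  0.37469953]
```

Emit:
carry_out --commands '[[[0.84, -0.068, 0.02, 0, 0, -0.61], [0.84, -0.068, 0.02, 0, 0, -0.61], [0.84, -0.068, 0.02, 0, 0, -0.61], [0.84, -0.068, 0.02, 0, 0, -0.61], [0.84, -0.068, 0.02, 0, 0, -0.61], [0.84, -0.068, 0.02, 0, 0, -0.61], [0.84, -0.068, 0.02, 0, 0, -0.61], [0.84, -0.068, 0.02, 0, 0, -0.61], [0.84, -0.068, 0.02, 0, 0, -0.61], [0.84, -0.068, 0.02, 0, 0, -0.61], [0.84, -0.068, 0.02, 0, 0, -0.61], [0.84, -0.068, 0.02, 0, 0, -0.61], [0, 0, 0, 0, 0, 0], [0, 0, 0, 0, 0, 0], [0, 0, 0, 0, 0, 0]]]' --hand -1

```text
clock: 9.43
position: [0.4459, 0.2826, 0.2056]
ee_rot: [0.511, 0.86, -0.0, 0.0]
ft_force: [-0.0, -0.4, -0.6]
grip_width: 1.0
grasp_force: 0.0
```

Run:
```python
from h import *
o=get_obs();print(o['clock'],o['position'],Rot.from_quat(o['ee_rot']).as_matrix().round(3))
p,im=snap('wrist','w5.png')
print(proj(p,[.446,.283,.16]),proj(p,[.446,.283,.045]),proj(p,[.447,.213,.095]),togo([.446,.283,.105]))
```

```text
9.4333 [0.44587676 0.28255344 0.20555343] [[-0.478  0.878  0.   ]
 [ 0.878  0.478 -0.001]
 [-0.001 -0.    -1.   ]]
[278.54434038 238.48493258] [278.68234335 194.33823091] [242.84668979 273.89915614] [0.01923138 0.00765986 2.5160669 ]
```

View pics/w5.png

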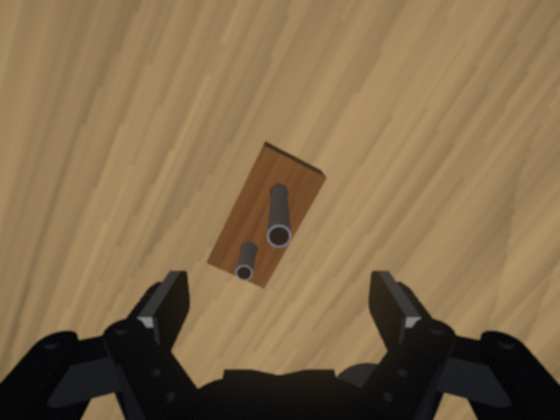

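The long tube's top is at (279,235) and the short one's at (244,272). I shift 3 mm along x, descend and grip.

Emit:
carry_out --commands '[[[0.08, 0, 0.2, 0, 0, 0], [0, 0, 0.4, 0, 0, 0], [0, 0, 0.5, 0, 0, 0], [0, 0, 0.5, 0, 0, 0], [0, 0, 0.5, 0, 0, 0], [0, 0, 0.35, 0, 0, 0], [0, 0, 0, 0, 0, 0], [0, 0, 0, 0, 0, 0]]]' --hand -1

```text
clock: 10.15
position: [0.4434, 0.2858, 0.1072]
ee_rot: [0.51, 0.86, -0.001, -0.0]
ft_force: [0.4, 0.4, 0.5]
grip_width: 0.999
grasp_force: 0.0
```

Emit:
carry_out --commands '[[[0, 0, 0, 0, 0, 0], [0, 0, 0, 0, 0, 0], [0, 0, 0, 0, 0, 0], [0, 0, 0, 0, 0, 0], [0, 0, 0, 0, 0, 0], [0, 0, 0, 0, 0, 0], [0, 0, 0, 0, 0, 0], [0, 0, 0, 0, 0, 0], [0, 0, 0, 0, 0, 0], [0, 0, 0, 0, 0, 0]]]' --hand 1 --force 90

```text
clock: 10.98
position: [0.4436, 0.2871, 0.1082]
ee_rot: [0.509, 0.86, 0.0, 0.0]
ft_force: [-1.1, -0.8, 6.3]
grip_width: 0.164
grasp_force: 87.6
```

Emit:
carry_out --commands '[[[0, 0, -0.1, 0, 0, 0], [0, 0, -0.25, 0, 0, 0], [0, 0, -0.4, 0, 0, 0], [0, 0, -0.5, 0, 0, 0], [0, 0, -0.5, 0, 0, 0], [0, 0, -0.5, 0, 0, 0], [0, 0, -0.4, 0, 0, 0], [0, 0, -0.2, 0, 0, 0], [0, 0, 0, 0, 0, 0], [0, 0, 0, 0, 0, 0]]]'

```text
clock: 11.82
position: [0.4432, 0.2868, 0.2215]
ee_rot: [0.509, 0.86, 0.0, -0.0]
ft_force: [0.5, -0.2, -0.5]
grip_width: 0.166
grasp_force: 88.0
```

Run:
```python
from h import *
o=get_obs();print(o['clock'],o['position'],o['grip_width'],o['ft_force'],Rot.from_quat(o['ee_rot']).as_matrix().round(4))
print(togo([.512,-.108,.205]))
```

```text
11.8167 [0.44320023 0.28678809 0.22148641] 0.16556033190099537 [ 0.46494497 -0.23465958 -0.50560601] [[-4.809e-01  8.768e-01 -0.000e+00]
 [ 8.768e-01  4.809e-01  1.000e-04]
 [ 1.000e-04  0.000e+00 -1.000e+00]]
[-9.48077953 -3.23807492  0.41105585]
```

Emit:
carry_out --commands '[[[-0.43, 0.01, 0, 0, 0, 0.3], [-0.86, 0.018, 0, 0, 0, 0.61], [-0.86, 0.018, 0, 0, 0, 0.61], [-0.86, 0.018, 0, 0, 0, 0.61], [-0.86, 0.018, 0, 0, 0, 0.61], [-0.86, 0.018, 0.02, 0, 0, 0.61], [-0.86, 0.018, 0.02, 0, 0, 0.61], [-0.86, 0.018, 0.02, 0, 0, 0.61], [-0.86, 0.018, 0.02, 0, 0, 0.61], [-0.86, 0.018, 0.02, 0, 0, 0.61], [-0.86, 0.018, 0.02, 0, 0, 0.61], [-0.86, 0.018, 0.02, 0, 0, 0.61], [-0.43, 0.01, 0, 0, 0, 0.31], [0, 0, 0, 0, 0, 0], [0, 0, 0, 0, 0, 0], [0, 0, 0, 0, 0, 0]]]'

```text
clock: 13.15
position: [0.5116, -0.1093, 0.2154]
ee_rot: [0.794, 0.608, -0.0, -0.0]
ft_force: [-0.1, -0.0, -0.5]
grip_width: 0.161
grasp_force: 87.9
```

Run:
```python
from h import *
o=get_obs();R=Rot.from_quat(o['ee_rot']).as_matrix();print(o['clock'],o['position'],o['grip_width'],o['ft_force'],R.round(4))
ims=[]
for n in('wrist','top','scene'):
    p,im=snap(n,f'i1_{n}.png')
    bot=o['position']+R[:,2]*.0982
    b=proj(p,bot);q=proj(p,[.512,-.108,.065]);print(n,b,q,proj(p,bot-R[:,2]*.15))
    c=((b+q)/2).astype(int);c=np.clip(c,[45,55],[515,365])
    ims.append(cv2.resize(im[c[1]-55:c[1]+55,c[0]-44:c[0]+44,::-1],None,fx=3,fy=3,interpolation=cv2.INTER_CUBIC));print(c-[44,55])
cv2.imwrite('pics/i1.png',np.hstack(ims))
```

```text
13.15 [ 0.5115652  -0.10925885  0.21537109] 0.16121457358311594 [-6.01158347e-02 -5.23349614e-04 -5.26366551e-01] [[ 2.605e-01  9.655e-01 -1.100e-03]
 [ 9.655e-01 -2.605e-01  4.000e-04]
 [ 1.000e-04 -1.200e-03 -1.000e+00]]
wrist [278.27895681 214.35952252] [278.64612757 196.37451222] [277.60354167 345.53603138]
[234 150]
top [317.84820067 231.19679855] [315.14854751 230.88307352] [325.96259546 231.2044617 ]
[272 176]
scene [254.70663028 168.05239361] [256.01955652 186.41395119] [251.6114975  107.15714478]
[211 122]
```

View pics/i1.png

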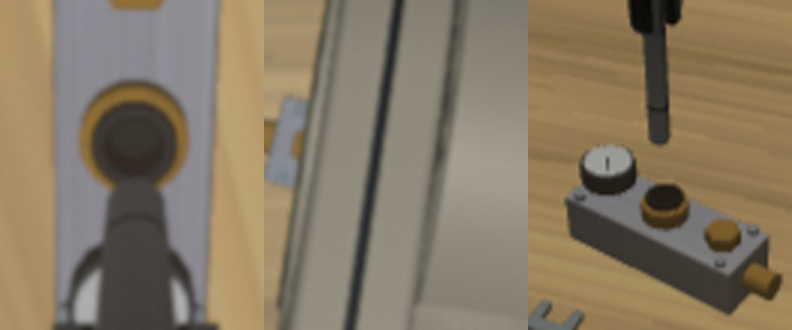

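The tube hangs nearly vertical. In the wrist view its end is near (279,217) and the port is at (278.5,196). The wrist camera reads about 2.5 mm short along tool x, as it did for the plug. I come closer and compare again.

Emit:
carry_out --commands '[[[0.03, 0, 0.2, 0, 0, 0], [0.03, 0, 0.3, 0, 0, 0], [0, 0, 0.25, 0, 0, 0], [0, 0, 0.12, 0, 0, 0], [0, 0, 0, 0, 0, 0], [0, 0, 0, 0, 0, 0], [0, 0, 0, 0, 0, 0]]]'

```text
clock: 13.88
position: [0.5125, -0.108, 0.1815]
ee_rot: [0.794, 0.607, 0.0, 0.0]
ft_force: [0.1, 0.3, -1.5]
grip_width: 0.166
grasp_force: 87.9
```

Run:
```python
from h import *
o=get_obs();R=Rot.from_quat(o['ee_rot']).as_matrix();print(o['clock'],o['position'],R[:,2].round(4))
bot=o['position']+R[:,2]*.0982
ims=[]
for n,w in(('wrist',50),('scene',40)):
    p,im=snap(n,f'i2_{n}.png')
    b=proj(p,bot);q=proj(p,[.5121,-.1068,.065])
    c=((b+q)/2).astype(int);x,y=c-[w,w]
    print(n,'pred bottom',b,'port',q,'crop',x,y,'top of tube',proj(p,bot-R[:,2]*.15))
    ims.append(cv2.resize(im[y:y+2*w,x:x+2*w,::-1],(390,390),interpolation=cv2.INTER_CUBIC))
cv2.imwrite('pics/i2.png',np.hstack(ims))
```

```text
13.8833 [ 0.51252195 -0.10803739  0.1815137 ] [ 3.e-04 -1.e-04 -1.e+00]
wrist pred bottom [278.28202042 214.34406134] port [277.43295519 206.60267537] crop 227 160 top of tube [277.61410727 345.51839488]
scene pred bottom [255.61082905 180.35402677] port [256.49110545 186.54669681] crop 216 143 top of tube [252.77956114 122.54102824]
```

View pics/i2.png

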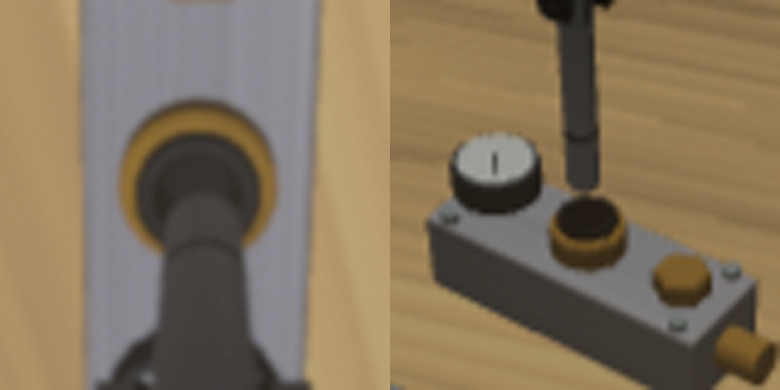

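Both views put the tube's end about 1.6 mm short along tool x: wrist end at (279,217.5) against port (278.2,209.2). I correct that and enter gently.

Emit:
carry_out --commands '[[[0.02, -0.01, 0.08, 0, 0, 0], [0.02, -0.01, 0.1, 0, 0, 0], [0, 0, 0.1, 0, 0, 0], [0, 0, 0.08, 0, 0, 0], [0, 0, 0.05, 0, 0, 0], [0, 0, 0.04, 0, 0, 0], [0, 0, 0.03, 0, 0, 0], [0, 0, 0.02, 0, 0, 0], [0, 0, 0, 0, 0, 0], [0, 0, 0, 0, 0, 0]]]'

```text
clock: 14.82
position: [0.512, -0.1062, 0.1613]
ee_rot: [0.794, 0.608, 0.0, -0.0]
ft_force: [-0.4, -0.7, -1.6]
grip_width: 0.165
grasp_force: 87.9
```

Emit:
carry_out --commands '[[[0, 0, 0.02, 0, 0, 0], [0, 0, 0.02, 0, 0, 0], [0, 0, 0.02, 0, 0, 0], [0, 0, 0.02, 0, 0, 0], [0, 0, 0.02, 0, 0, 0], [0, 0, 0.02, 0, 0, 0], [0, 0, 0.02, 0, 0, 0], [0, 0, 0, 0, 0, 0], [0, 0, 0, 0, 0, 0]]]'

```text
clock: 15.57
position: [0.5119, -0.1064, 0.1555]
ee_rot: [0.794, 0.607, -0.0, 0.0]
ft_force: [-0.1, -2.7, -1.6]
grip_width: 0.166
grasp_force: 88.2
```

Emit:
carry_out --commands '[[[-0.01, 0, 0.02, 0, 0, 0], [-0.01, 0, 0.02, 0, 0, 0], [0, 0, 0.02, 0, 0, 0], [0, 0, 0.02, 0, 0, 0], [0, 0, 0.02, 0, 0, 0], [0, 0, 0, 0, 0, 0], [0, 0, 0, 0, 0, 0]]]'

```text
clock: 16.15
position: [0.5117, -0.1068, 0.1515]
ee_rot: [0.794, 0.608, -0.0, -0.0]
ft_force: [-0.3, -0.7, -1.4]
grip_width: 0.162
grasp_force: 88.2
```

Emit:
carry_out --commands '[[[0, 0, 0.02, 0, 0, 0], [0, 0, 0.02, 0, 0, 0], [0, 0, 0.02, 0, 0, 0], [0, 0, 0.02, 0, 0, 0], [0, 0, 0.02, 0, 0, 0], [0, 0, 0.02, 0, 0, 0], [0, 0, 0.02, 0, 0, 0], [0, 0, 0, 0, 0, 0]]]'

```text
clock: 16.82
position: [0.5119, -0.107, 0.1462]
ee_rot: [0.794, 0.607, 0.0, 0.0]
ft_force: [-1.5, -0.3, 2.4]
grip_width: 0.163
grasp_force: 88.5
```

Emit:
carry_out --commands '[[[0, 0, 0.02, 0, 0, 0], [0, 0, 0.02, 0, 0, 0], [0, 0, 0.02, 0, 0, 0], [0, 0, 0.02, 0, 0, 0], [0, 0, 0.02, 0, 0, 0], [0, 0, 0.02, 0, 0, 0], [0, 0, 0, 0, 0, 0]]]'

```text
clock: 17.4
position: [0.5118, -0.107, 0.1412]
ee_rot: [0.794, 0.607, 0.0, 0.0]
ft_force: [-0.9, -0.8, 4.6]
grip_width: 0.162
grasp_force: 88.7
```

Emit:
carry_out --commands '[[[0, 0, 0.02, 0, 0, 0], [0, 0, 0.02, 0, 0, 0], [0, 0, 0.02, 0, 0, 0], [0, 0, 0.02, 0, 0, 0], [0, 0, 0.02, 0, 0, 0], [0, 0, 0.02, 0, 0, 0], [0, 0, 0, 0, 0, 0]]]'

```text
clock: 17.98
position: [0.5119, -0.107, 0.1365]
ee_rot: [0.794, 0.608, 0.0, 0.0]
ft_force: [-1.2, -2.4, -1.9]
grip_width: 0.164
grasp_force: 88.5
```

Emit:
carry_out --commands '[[[0, 0, 0.02, 0, 0, 0], [0, 0, 0.02, 0, 0, 0], [0, 0, 0.02, 0, 0, 0], [0, 0, 0.02, 0, 0, 0], [0, 0, 0, 0, 0, 0]]]'

```text
clock: 18.4
position: [0.5116, -0.1069, 0.133]
ee_rot: [0.794, 0.608, -0.0, -0.0]
ft_force: [-0.8, -2.2, 0.9]
grip_width: 0.164
grasp_force: 88.2
```

Emit:
carry_out --commands '[[[0, 0, 0.02, 0, 0, 0], [0, 0, 0.01, 0, 0, 0], [0, 0, 0.01, 0, 0, 0], [0, 0, 0, 0, 0, 0]]]'

```text
clock: 18.73
position: [0.5117, -0.1069, 0.1314]
ee_rot: [0.794, 0.607, -0.0, -0.0]
ft_force: [-2.0, -1.4, 3.8]
grip_width: 0.166
grasp_force: 88.8
```

Emit:
carry_out --commands '[[[0, 0, 0.01, 0, 0, 0], [0, 0, 0.01, 0, 0, 0], [0, 0, 0.01, 0, 0, 0], [0, 0, 0, 0, 0, 0]]]'

```text
clock: 19.07
position: [0.5121, -0.107, 0.1312]
ee_rot: [0.794, 0.607, 0.0, 0.0]
ft_force: [-3.1, -2.1, 11.0]
grip_width: 0.166
grasp_force: 89.6
```

Emit:
carry_out --commands '[[[0, 0, 0.01, 0, 0, 0], [0, 0, 0.01, 0, 0, 0], [0, 0, 0, 0, 0, 0], [0, 0, 0, 0, 0, 0]]]'

```text
clock: 19.4
position: [0.5124, -0.1071, 0.1311]
ee_rot: [0.794, 0.607, 0.001, 0.0]
ft_force: [-4.4, -1.4, 14.6]
grip_width: 0.166
grasp_force: 90.5
```

Emit:
carry_out --commands '[[[0, 0, 0.01, 0, 0, 0], [0, 0, 0.01, 0, 0, 0], [0, 0, 0, 0, 0, 0], [0, 0, 0, 0, 0, 0], [0, 0, 0, 0, 0, 0]]]'

```text
clock: 19.82
position: [0.5127, -0.1071, 0.131]
ee_rot: [0.794, 0.607, 0.001, 0.0]
ft_force: [-7.5, -1.0, 21.7]
grip_width: 0.165
grasp_force: 91.6
```

Emit:
carry_out --commands '[[[0, 0, 0, 0, 0, 0], [0, 0, 0, 0, 0, 0], [0, 0, 0, 0, 0, 0], [0, 0, -0.01, 0, 0, 0], [0, 0, -0.01, 0, 0, 0], [0, 0, 0, 0, 0, 0], [0, 0, 0, 0, 0, 0]]]'

```text
clock: 20.4
position: [0.5125, -0.1071, 0.1311]
ee_rot: [0.794, 0.607, 0.001, 0.0]
ft_force: [-5.3, -0.3, 17.1]
grip_width: 0.164
grasp_force: 90.8
```

Emit:
carry_out --commands '[[[0, 0, 0, 0, 0, 0], [0, 0, 0, 0, 0, 0], [0, 0, 0, 0, 0, 0], [0, 0, 0, 0, 0, 0], [0, 0, 0, 0, 0, 0], [0, 0, 0, 0, 0, 0], [0, 0, 0, 0, 0, 0], [0, 0, 0, 0, 0, 0], [0, 0, 0, 0, 0, 0], [0, 0, 0, 0, 0, 0]]]' --hand -1

```text
clock: 21.23
position: [0.5118, -0.1069, 0.1297]
ee_rot: [0.794, 0.608, 0.0, -0.0]
ft_force: [-1.0, -0.0, -0.7]
grip_width: 0.997
grasp_force: 0.0
```

Emit:
carry_out --commands '[[[0, 0, -0.1, 0, 0, 0], [0, 0, -0.3, 0, 0, 0], [0, 0, -0.5, 0, 0, 0], [0, 0, -0.6, 0, 0, 0], [0, 0, -0.6, 0, 0, 0], [0, 0, -0.4, 0, 0, 0], [0, 0, -0.2, 0, 0, 0], [0, 0, 0, 0, 0, 0], [0, 0, 0, 0, 0, 0], [0, 0, 0, 0, 0, 0]]]'

```text
clock: 22.07
position: [0.5113, -0.1068, 0.2367]
ee_rot: [0.794, 0.608, -0.001, -0.0]
ft_force: [-0.4, 0.8, -1.2]
grip_width: 0.999
grasp_force: 0.0
```

Run:
```python
from h import *
p,im=snap('scene');q,iw=snap('wrist')
for X in([.512,-.1065,.065],[.512,-.1065,.183]): print(proj(p,X),proj(q,X))
a=cv2.resize(im[100:230,120:310,::-1],(400,274),interpolation=cv2.INTER_CUBIC)
b=cv2.resize(iw[120:300,190:370,::-1],(274,274),interpolation=cv2.INTER_CUBIC)
cv2.imwrite('pics/end.png',np.hstack([a,b]))
```

```text
[256.62834332 186.54687928] [279.36772019 191.80796494]
[254.57385317 143.45263282] [279.35226151 234.11453821]
```

View pics/end.png

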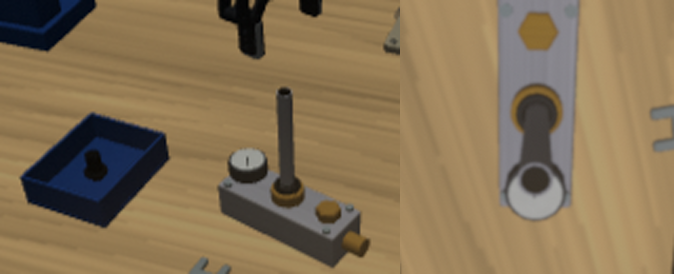

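The tube stands upright in the port with no pen line showing. Its top is at scene pixel (255.4,143.7), against (254.6,143.5) predicted for a bedded tube. The plug is in the tray and the gripper is clear.

```bash
python3 -c "
from workcell import *
print(hand_in())"
```

```text
the job is handed in; nothing more can be done
None
```

The job is handed in, with no verdict returned: the plug is in the blue tray, and the long tube is bedded in the port (about 20 N at the hand with no more movement) and released, at about 22 s on the robot's clock.

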